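# Draw the sampling piston of the seaweed jar to its mark

### The job

Two pistons stand pushed home in the leaning barrels of the sampling station, each with a jar behind it. Take the piston whose jar holds seaweed and gently draw it straight out along its barrel, without straining it sideways, until the orange band on its rod is halfway out of the barrel's mouth; finish still holding it there. Never pull it right out, and leave the other piston, the jars and everything else where they are.

Things in the scene. Friction and masses are not known exactly. Their poses are not given: they have to be found in the camera images.
- station: Fixed station: white base plate 240 x 290 x 16 mm with two leaning barrels and two jar bays. Origin at table level midway between the barrels' feet (plate from x -100 to +140 mm); x points from barrels to jars (away from the robot), y to the left-hand barrel, z up. Barrel feet at (0, +-80, 30) mm, jar bays at (82, +-80, 16) mm: each jar stands straight behind its own barrel.
- barrel_left: Left-hand barrel (+y side of the station), blue metal tube 40 mm in outer diameter, 105 mm long, fixed to the station, its top leaning 0.35 rad towards the station's -x (towards the robot). Origin at the centre of its underside, z along its axis towards the open mouth (105 mm up). Bore 22 mm in diameter, floor 10 mm above the origin.
- barrel_right: Right-hand barrel (-y side of the station), blue metal tube 40 mm in outer diameter, 105 mm long, fixed to the station, its top leaning 0.35 rad towards the station's -x (towards the robot). Origin at the centre of its underside, z along its axis towards the open mouth (105 mm up). Bore 22 mm in diameter, floor 10 mm above the origin.
- rod_left: Loose piston in the left-hand barrel, about 140 to 270 g: steel rod 20 mm in diameter with a black round head, 28 mm in diameter, 32 mm long (110 to 142 mm from the foot). Origin at the foot, z along its axis towards the head. Starts with its foot on the bore's floor, 95 mm deep, the head 15 mm clear of the mouth. Only its weight and light friction hold it.
- rod_right: Loose piston in the right-hand barrel, about 140 to 270 g: steel rod 20 mm in diameter with a black round head, 28 mm in diameter, 32 mm long (110 to 142 mm from the foot). Origin at the foot, z along its axis towards the head. Starts with its foot on the bore's floor, 95 mm deep, the head 15 mm clear of the mouth. Only its weight and light friction hold it.
- left_head (a point): Middle of the black head of the left-hand piston, 126 mm from its foot, 31 mm beyond the mouth at the start: the place to grip.
- right_head (a point): Middle of the black head of the right-hand piston, 126 mm from its foot, 31 mm beyond the mouth at the start: the place to grip.
- left_band (a point): Middle of the 14 mm wide orange band round the left-hand rod, 40 mm from its foot, inside the barrel at the start: it must come out 55 mm along the axis to be level with the mouth.
- right_band (a point): Middle of the 14 mm wide orange band round the right-hand rod, 40 mm from its foot, inside the barrel at the start: it must come out 55 mm along the axis to be level with the mouth.
- left_mouth (a point): Centre of the mouth (top rim) of the left-hand barrel.
- right_mouth (a point): Centre of the mouth (top rim) of the right-hand barrel.
- jar_seaweed: Clear lidded jar, 60 mm in diameter, 68 mm tall, filled with dark green seaweed; loose, in one of the two jar bays. Origin at the centre of its underside. Which bay it stands in changes from start to start.
- jar_empty: The same clear jar, empty, white bottom; loose, in the other bay. Origin at the centre of its underside.
- spray: Loose blue bottle with a white cap, 60 mm in diameter, 140 mm tall, standing on the table, bystander. Origin under its centre.
- petri: Loose closed petri dish, 90 mm in diameter, 14 mm tall, bystander. Origin under its centre.
- spatula: Loose spatula, 200 mm long, lying on the table, bystander. Its long axis is x.
- tape: Loose yellow ring-shaped roll of tape, 90 mm in diameter, 24 mm tall, lying flat, bystander. Origin under its centre.
- beaker: Loose white cup, 68 mm in diameter at the rim, 90 mm tall, bystander. Origin under its centre.

How it is judged:
By the outcome, as a careful person would: the job done as asked, in the order asked, and still so for the second after the job is handed in, while the arm keeps its last pose, push and grip.
It also fails if it takes over 38 s, if anything falls off the work surface, if the arm or the gripper's body presses on something with over 40 N, if the wrist force passes 120 N, or if a joint passes its speed limit or range.

### The arm

A 6-joint arm with a two-finger parallel gripper is mounted at the origin on the work surface. World frame = base frame: x ahead of the robot, y to its left, z up, the work surface at z = 0. Lengths are in m, angles in rad, forces in N, time in s.
With the tool pointing down it reaches from about 0.35 to 0.875 m from the base axis. Payload 15.5 kg.
Tool frame: the origin (TCP) lies on the centre line of the jaws, within the pads' length; the fingertips stand 17 mm ahead of it and the grasp point (between the pads) lies 2 mm behind it (robot.nose_length is the distance from the TCP to the fingertips, in m); z points along the fingers, y is the line along which they close (so a half turn about z gives the same grasp; the last joint's range is limited). The gripper opens to 85 mm and grips with 20 to 120 N. Pads are 22 mm wide; open, the fingers measure 114 mm over their backs; the gripper's body (76 mm by 85 mm) begins 54 mm behind the grasp point. The pads swing forward as they close: fully open they stand 13 mm farther back than shut.
Start: joints at [1.226, 0.494, 1.345, -0, 1.302, -0.096], TCP at [0.155, 0.606, 0.248] pointing down, gripper open.
Joint ranges: [-2.91, 2.91], [-0.82, 2.16], [0.22, 2.67], [-1.22, 4.37], [0.12, 2.79], [-3.08, 3.08]. Speed limits (rad/s): [1.89, 1.89, 2.57, 3.01, 3.01, 3.01].

### API

Orientations are given as a 3x3 rotation matrix whose columns are the frame's x, y, z axes.
In Python, from rig import robot, cams gives the robot as it stands. The module is installed in compiled form; this text tells all that it offers.
- The arm moves only by the tool apply_moves, never from a script. Its argument "motion" is text: rows parted by semicolons, each of 7 numbers parted by spaces: the turn, a rotation vector about the tool's x, y, z in fractions of the full range, 1 being pi rad, then the shift along the tool's x, y, z in normalised numbers (1 is 0.6 m), then the opening, from 0 (shut) to 1 (fully open). A call has 1 to 8 rows; each row is the pose to reach, as a shift and turn from the pose commanded when the call began, along the tool's axes at that moment; what a row does not reach only later rows make up. A row lasts 1/8 s, in which the tool goes at most 62.5 mm and 10.7 degrees, less where a joint would pass 70% of its speed; a pose out of reach is approached as far as the arm can. Shift and turn numbers lie between -1 and 1, and a call with a number outside is refused. A call with a gripper value outside its range is refused whole. The fingers move at their own pace and stop on an object; "grip_force" is the grip in N (left out, the last holds). Time passes only in rows, so rows that repeat a pose let the fingers close. It gives the time, the measured TCP pose, the force, the opening and the grip force at its end, in the units of the state.
- robot.get_state(): the state, without advancing time (a new reading comes with each control period).
- cams.get_image(name): name is "side" or "top"; returns (picture, depth): 384x512x3 uint8, red, green, blue; 384x512 float32, m along the optical axis (not along the pixel's ray), 0 where there is no reading.
- cams.camera_params(name): a dict with "K" (3x3 intrinsics, pixels), "D" ([k1, k2, p1, p2, k3] as OpenCV has them; the pictures are not rectified), "R" (3x3) and "t" (3): a world point X has camera coordinates R X + t. Camera axes: x right, y down, z forward; pixel columns grow to the right and rows downward; lengths in m; the calibration is good to about 2 mm. A picture is of the moment at which its call begins. camera_params takes no time and is no camera call.
- robot.finish_job(): hands the job in; it is judged then, once.
The state is a dict: "time_s": time; "joint_pos": joint angles; "dq": joint speeds; "effort": joint torques, N m; "ee_pos": TCP position; "tcp_rot": TCP orientation; "force": force on the tool from outside, world axes, zero at the start; "ft_torque": the same for the moment, N m; "width": finger opening in m; "grip_force": force on a finger pad.
Only numpy, scipy, OpenCV 4.12 (cv2) and the standard library are available. Lean on these libraries where they do the work, as an engineer would, in place of code of your own. Each camera call takes 0.05 s, during which the arm holds its last target. There are 200 camera calls.

## Working session

There is one attempt and no reset: what is moved stays moved. The work goes in short steps, Python scripts to look and compute and a tool call to move; the robot and the scene stay as the last step left them, time stands still between calls to the robot, and variables do not carry over. Pictures are saved under pics/ and viewed, at most 10 in all, crops included, and the job is handed in when it is done.

Besides the shell and the picture viewer there is one more tool, called after ">>>" as name(argument=value, ...) on one line, values as JSON. apply_moves: Moves the arm, as the interface text tells. Its arguments: {"type":"object","properties":{"motion":{"type":"string"},"grip_force":{"type":"number"}},"required":["motion"]}

```bash
mkdir -p pics
python3 - <<'E'
from rig import robot,cams
import cv2,numpy as np
for n in("side","top"):
    im,d=cams.get_image(n); cv2.imwrite(f"pics/{n}0.png",im[:,:,::-1]); np.savez(f"{n}0.npz",im=im,d=d)
    p=cams.camera_params(n); print(n,p["K"].tolist(),p["D"],np.round(p["R"],4).tolist(),p["t"])
s=robot.get_state(); print({k:np.round(v,3).tolist() for k,v in s.items()})
E
```

```text
side [[371.0548131766789, 0.0, 260.5178607534719], [0.0, 371.0548131766789, 193.05557435082852], [0.0, 0.0, 1.0]] [-0.01957443  0.          0.          0.          0.        ] [[0.9573, -0.2889, -0.0102], [-0.1983, -0.6305, -0.7504], [0.2104, 0.7204, -0.6609]] [-0.50659674  0.15819449  1.02685144]
top [[399.0815937954042, 0.0, 259.4630688857251], [0.0, 399.0815937954042, 199.21549770282596], [0.0, 0.0, 1.0]] [-0.12374664  0.          0.          0.          0.        ] [[-0.013, -0.9999, -0.0072], [-0.9913, 0.0138, -0.131], [0.1311, 0.0054, -0.9914]] [-0.00178973  0.53708531  1.32698557]
{'time_s': 0.1, 'joint_pos': [1.225, 0.494, 1.346, 0.0, 1.302, -0.096], 'dq': [0.0, -0.002, -0.001, 0.001, -0.001, -0.001], 'effort': [0.001, -88.359, -38.456, -0.0, 0.005, 0.0], 'ee_pos': [0.154, 0.605, 0.248], 'tcp_rot': [[-0.969, 0.247, -0.0], [0.247, 0.969, -0.001], [0.0, -0.001, -1.0]], 'force': [0.237, -0.113, 0.231], 'ft_torque': [0.021, 0.032, -0.021], 'grip_force': 0.0, 'width': 0.085}
```

View pics/side0.png

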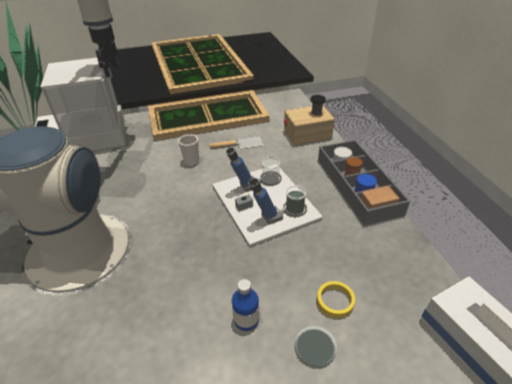

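View pics/top0.png

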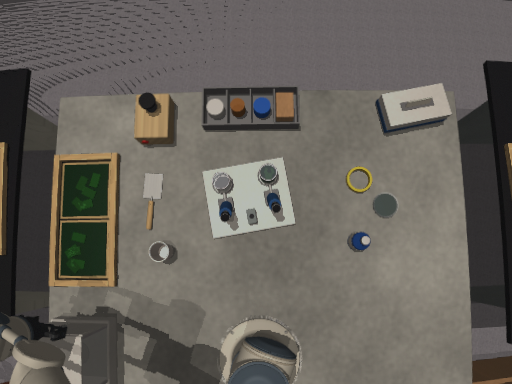

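The dark green jar stands at top (268,173) and side (296,200), behind the barrel at top (274,203) and side (263,200). That is the -y (right-hand) barrel. I'll zoom in before measuring.

Run:
```python
import cv2,numpy as np
a=cv2.imread("pics/top0.png")[150:245,195:305]; b=cv2.imread("pics/side0.png")[140:245,205:325]
f=lambda c:cv2.resize(c,None,fx=600/c.shape[0]*.65,fy=600/c.shape[0]*.65,interpolation=cv2.INTER_CUBIC)
a,b=f(a),f(b); c=np.hstack([a,b])[:, :]; c=cv2.resize(c,(800,int(c.shape[0]*800/c.shape[1]))); print(c.shape,a.shape,b.shape); cv2.imwrite("pics/crop0.png",c)
```

```text
(347, 800, 3) (390, 452, 3) (390, 446, 3)
```

View pics/crop0.png

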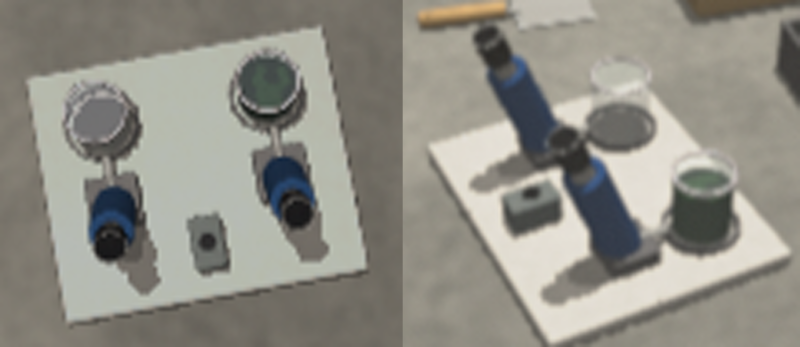

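The crop shows the seaweed jar behind the right-hand barrel, with the right-hand head at crop pixels (298,212) in the top view and (570,140) in the side view. Next I'll measure the plate pose and the heads in both views.

```bash
cat > h.py <<'E'
import cv2,numpy as np
from rig import cams
P={n:cams.camera_params(n) for n in("side","top")}
def rays(n,uv):
    p=P[n]; x=cv2.undistortPoints(np.float64(uv).reshape(-1,1,2),p["K"],np.array(p["D"]))[:,0]
    d=np.c_[x,np.ones(len(x))]@p["R"]; return -p["R"].T@p["t"],d
def plane(n,uv,z):
    c,d=rays(n,uv); return c+d*((z-c[2])/d[:,2])[:,None]
def deproj(n,uv,depth): c,d=rays(n,uv); return c+d*np.asarray(depth)[:,None]
def tri(u1,u2):
    (c1,d1),(c2,d2)=rays("side",[u1]),rays("top",[u2]); A=np.c_[d1[0],-d2[0]]
    s=np.linalg.lstsq(A,c2-c1,rcond=None)[0]; a,b=c1+s[0]*d1[0],c2+s[1]*d2[0]
    return (a+b)/2,np.linalg.norm(a-b)
def proj(n,X):
    p=P[n]; return cv2.projectPoints(np.float64(X).reshape(-1,1,3),cv2.Rodrigues(p["R"])[0],p["t"],p["K"],np.array(p["D"]))[0][:,0]
def comp(mask,amin=8):
    k,l,s,c=cv2.connectedComponentsWithStats(mask.astype(np.uint8))
    return [(s[i,4],np.round(c[i],2),s[i,:4],l==i) for i in range(1,k) if s[i,4]>=amin]
E
python3 - <<'E'
from h import *
box={"top":(150,245,195,305),"side":(140,245,205,325)}
for n in("top","side"):
    f=np.load(n+"0.npz"); im,d=f["im"].astype(int),f["d"]; r0,r1,c0,c1=box[n]
    roi=np.zeros(d.shape,bool); roi[r0:r1,c0:c1]=1
    print(n,"table/plate brightness",im[roi].mean(0),np.percentile(im[roi].min(1),[5,50,90]))
    m=roi&(im.min(2)>165)
    a,c,_,M=max(comp(m),key=lambda t:t[0]); v,u=np.nonzero(M)
    print("plate depth z",np.median(deproj(n,np.c_[u,v],d[v,u])[:,2]),a)
    hull=cv2.convexHull(np.c_[u,v].astype(np.float32))[:,0]
    W=plane(n,hull,.016)
    R=cv2.minAreaRect((W[:,:2]*1000).astype(np.float32)); print("rect",R)
    for t,lab in((im.max(2)<50,"black"),((im[:,:,2]>im[:,:,0]+35),"blue")):
        for a,c,b,M in comp(roi&t):
            v,u=np.nonzero(M&(d>0)); X=deproj(n,np.c_[u,v],d[v,u]); print(lab,a,c,b,np.round(X.mean(0),4),"zmax",X[:,2].max().round(4))
E
```

```text
top table/plate brightness [135.22229665 134.86114833 126.68334928] [ 68. 110. 177.]
plate depth z 0.014763877440829076 3532
rect ((549.28271484375, 30.9151611328125), (233.5298614501953, 286.0794372558594), 9.430620193481445)
black 19 [266.79 180.84] [262 179  12   4] [ 0.596  -0.0347  0.0596] zmax 0.0743
black 13 [273.85 203.31] [271 202   7   5] [ 0.5082 -0.0543  0.151 ] zmax 0.1662
black 10 [231.  207.7] [230 205   3   6] [0.5053 0.0855 0.0719] zmax 0.1094
black 41 [276.02 208.12] [273 205   7   7] [ 0.4908 -0.0601  0.1718] zmax 0.1795
black 60 [224.65 215.97] [221 211   9  10] [0.4692 0.0977 0.1678] zmax 0.1797
black 11 [251.36 215.55] [250 214   4   4] [0.4803 0.0189 0.0485] zmax 0.0527
blue 95 [272.54 199.07] [268 193  13  16] [ 0.5275 -0.0516  0.1082] zmax 0.138
blue 87 [224.48 207.78] [219 202  12  14] [0.5011 0.1036 0.1101] zmax 0.1363
side table/plate brightness [153.57650794 150.17674603 140.67277778] [ 57. 138. 210.]
plate depth z 0.014603804421558397 1859
rect ((550.81591796875, 30.938507080078125), (238.03135681152344, 290.7671203613281), 9.435994148254395)
black 29 [233.31 156.38] [230 153   7   7] [0.4737 0.0859 0.1564] zmax 0.1659
black 24 [256.29 188.25] [252 186   9   6] [ 0.4976 -0.0718  0.1565] zmax 0.1647
blue 28 [239.32 161.18] [236 157   7   9] [0.4923 0.0937 0.1294] zmax 0.1349
blue 35 [262.86 193.14] [259 188   8  11] [ 0.5171 -0.0664  0.1297] zmax 0.1341
```

```bash
cat >> h.py <<'E'
yaw=np.deg2rad(9.43); xs=np.array([np.cos(yaw),np.sin(yaw),0]); ys=np.array([-xs[1],xs[0],0]); Z=np.array([0,0,1.])
S=np.array([.550,.031,0])-.02*xs
ax=np.cos(.35)*Z-np.sin(.35)*xs
def foot(s): return S+s*.08*ys+.03*Z
E
python3 - <<'E'
from h import *
for s,lab in((-1,"right"),(1,"left")):
    H=foot(s)+.136*ax; print(lab,"pred head",H.round(4)); c={}
    for n in("side","top"):
        f=np.load(n+"0.npz"); im,d=f["im"].astype(int),f["d"]; p=proj(n,H)[0]
        v,u=np.mgrid[0:384,0:512]; X=deproj(n,np.c_[u.ravel(),v.ravel()],d.ravel())[:,2].reshape(d.shape)
        near=np.hypot(u-p[0],v-p[1])<14
        m=near&(im.max(2)<75)&(X>.138)
        q=max(comp(m),key=lambda t:t[0]); c[n]=q[1]; (cc,sz,an)=cv2.minAreaRect(np.argwhere(q[3])[:,::-1].astype(np.float32))
        b=max(comp(near&(im[:,:,2]>im[:,:,0]+30)),key=lambda t:t[0])
        print(n,"pred",p.round(1),"head",q[0],q[1],"rect",np.round(cc,1),np.round(sz,1))
    print("tri",tri(c["side"],c["top"]))
E
```

```text
right pred head [ 0.4974 -0.0588  0.1578]
side pred [254.8 184.9] head 107 [255.07 185.71] rect [254.7 185.6] [14.2  9.8]
top pred [275.4 206.5] head 73 [275.42 207.15] rect [275.6 207.2] [9.8 8. ]
tri (array([ 0.49676511, -0.05905188,  0.15492644]), np.float64(0.002194961539703297))
left pred head [0.4712 0.099  0.1578]
side pred [231.4 153.7] head 82 [231.99 154.59] rect [231.8 154.1] [12.5  7.6]
top pred [224.5 215.6] head 72 [224.86 216.03] rect [225.  215.5] [9. 8.]
tri (array([0.47131382, 0.09810964, 0.15480946]), np.float64(0.0023599042158605294))
```

Both views put the right-hand head within about 1 mm of the plate-based prediction (3 mm in z). Now I'll work out the approach.

```bash
cat >> h.py <<'E'
from scipy.spatial.transform import Rotation as Ro
H=np.array([.497,-.059,.157]); Rt=np.c_[ys,np.cross(-ax,ys),-ax]
def rel(back,lat=(0,0)):
    "move from the present pose to grasp point `back` m above the head's middle along the axis"
    from rig import robot
    s=robot.get_state(); p=s["ee_pos"]; R=np.array(s["tcp_rot"])
    T=H+(back-.002)*ax+Rt[:,0]*lat[0]+Rt[:,1]*lat[1]
    print("t",s["time_s"],"rot",Ro.from_matrix(R.T@Rt).as_rotvec().round(4),"shift",(R.T@(T-p)).round(4),"target",T.round(4),"F",np.round(s["force"],2),"F tool",(R.T@s["force"]).round(2),"M tool",(R.T@s["ft_torque"]).round(2),"q",np.round(s["joint_pos"],2),"w",s["width"],"gf",s["grip_force"])
E
python3 -c "
from h import *
print(Rt.round(3)); rel(.16)"
```

```text
[[-0.164  0.927  0.338]
 [ 0.986  0.154  0.056]
 [ 0.     0.343 -0.939]]
t 0.1 rot [-0.311  -0.2018  1.1441] shift [-0.4466 -0.5809 -0.0571] target [ 0.4436 -0.0679  0.3054] F [ 0.24 -0.11  0.23] F tool [-0.26 -0.05 -0.23] M tool [-0.01  0.04  0.02] q [ 1.23  0.49  1.35  0.    1.3  -0.1 ] w 0.08536885917059656 gf 0.0
```

Careful with the scale: shifts go in shares of 0.6 m and turns go in shares of pi rad. That gives: -0.36 m is -0.6, -0.057 m is -0.095, 0.74 rad is 0.2355.

>>> apply_moves(motion="-0.008 -0.0048 0.0286 -0.0583 -0.075 -0.0333 1;-0.0159 -0.0095 0.0573 -0.1167 -0.15 -0.0667 1;-0.0239 -0.0159 0.0859 -0.175 -0.225 -0.095 1;-0.0318 -0.0207 0.1146 -0.2333 -0.3 -0.095 1;-0.0398 -0.0255 0.1432 -0.2917 -0.375 -0.095 1;-0.0477 -0.0318 0.1751 -0.35 -0.45 -0.095 1;-0.0573 -0.0366 0.2069 -0.4083 -0.525 -0.095 1;-0.0637 -0.0414 0.2355 -0.4667 -0.6 -0.095 1", grip_force=30)

```text
time_s: 1.1
ee_pos: [0.3366, 0.1867, 0.3053]
tcp_rot: [[-0.54, 0.814, 0.216], [0.84, 0.535, 0.084], [-0.047, 0.227, -0.973]]
force: [1.3, 0.4, -0.4]
width: 0.0852
grip_force: 0.0
```

```bash
python3 -c "
from h import *
rel(.16)"
```

```text
t 1.1 rot [-0.1095 -0.0715  0.4028] shift [-0.2717 -0.0492  0.0016] target [ 0.4436 -0.0679  0.3054] F [ 1.28  0.35 -0.38] F tool [-0.38  1.15  0.68] M tool [ 0.13 -0.04 -0.05] q [ 0.35 -0.03  1.94  0.01  1.   -0.23] w 0.08520544390846717 gf 0.0
```

In the tool's units: -0.2717 m is -0.4528, -0.16 m is -0.2667, 0.4028 rad is 0.1282.

>>> apply_moves(motion="-0.0064 -0.0048 0.0255 -0.0917 -0.0167 0 1;-0.0143 -0.0095 0.0509 -0.1833 -0.0333 0.0017 1;-0.0207 -0.0143 0.0764 -0.2667 -0.05 0.0017 1;-0.0286 -0.0175 0.1019 -0.35 -0.065 0.0025 1;-0.0349 -0.0228 0.1282 -0.425 -0.0767 0.0027 1;-0.0349 -0.0228 0.1282 -0.4528 -0.082 0.0027 1;-0.0349 -0.0228 0.1282 -0.4528 -0.082 0.0027 1;-0.0349 -0.0228 0.1282 -0.4528 -0.082 0.0027 1")

```text
time_s: 2.1
ee_pos: [0.4437, -0.0652, 0.3052]
tcp_rot: [[-0.167, 0.927, 0.336], [0.986, 0.157, 0.057], [0.0, 0.341, -0.94]]
force: [0.1, -0.1, -0.8]
width: 0.0853
grip_force: 0.0
```

```bash
python3 -c "
from h import *
rel(.16);rel(.05)"
```

```text
t 2.1 rot [-0.0018 -0.0011  0.0028] shift [-0.0026 -0.0004 -0.0004] target [ 0.4436 -0.0679  0.3054] F [ 0.11 -0.09 -0.8 ] F tool [-0.11 -0.18  0.78] M tool [ 0.16 -0.    0.07] q [-0.42  0.04  1.9   0.24  0.92 -0.7 ] w 0.08534837612283196 gf 0.0
t 2.1 rot [-0.0018 -0.0011  0.0028] shift [-0.0027 -0.0002  0.1096] target [ 0.4808 -0.0617  0.2021] F [ 0.11 -0.09 -0.8 ] F tool [-0.11 -0.18  0.78] M tool [ 0.16 -0.    0.07] q [-0.42  0.04  1.9   0.24  0.92 -0.7 ] w 0.08534837612283196 gf 0.0
```

In the tool's units: 0.11 m is 0.1833, 0.09 m is 0.15, 0.0028 rad is 0.0009.

>>> apply_moves(motion="-0.0006 -0.0004 0.0009 -0.0043 -0.0005 0.05 1;-0.0006 -0.0004 0.0009 -0.0043 -0.0005 0.1 1;-0.0006 -0.0004 0.0009 -0.0043 -0.0005 0.15 1;-0.0006 -0.0004 0.0009 -0.0043 -0.0005 0.1833 1;-0.0006 -0.0004 0.0009 -0.0043 -0.0005 0.1833 1;-0.0006 -0.0004 0.0009 -0.0043 -0.0005 0.1833 1")

```text
time_s: 2.85
ee_pos: [0.4813, -0.0618, 0.2026]
tcp_rot: [[-0.164, 0.926, 0.339], [0.986, 0.155, 0.056], [-0.001, 0.344, -0.939]]
force: [0.2, -0.2, 0.5]
width: 0.0854
grip_force: 0.0
```

Run:
```python
from h import *
rel(.05); rel(0)
c=[]
for n,(r0,r1,c0,c1) in {"top":(155,230,220,320),"side":(130,220,210,330)}.items():
    im=cams.get_image(n)[0][:,:,::-1]; c.append(cv2.resize(im[r0:r1,c0:c1],(400,300),interpolation=cv2.INTER_CUBIC))
cv2.imwrite("pics/pre.png",np.hstack(c))
```

```text
t 2.85 rot [0.0011 0.0004 0.0007] shift [ 0.0002 -0.0007  0.0003] target [ 0.4808 -0.0617  0.2021] F [ 0.22 -0.24  0.55] F tool [-0.27  0.35 -0.45] M tool [ 0.17  0.01 -0.03] q [-0.37  0.26  1.99  0.31  0.61 -0.76] w 0.08536193570481568 gf 0.0
t 2.85 rot [0.0011 0.0004 0.0007] shift [ 0.0002 -0.0007  0.0503] target [ 0.4977 -0.0589  0.1551] F [ 0.22 -0.24  0.55] F tool [-0.27  0.35 -0.45] M tool [ 0.17  0.01 -0.03] q [-0.37  0.26  1.99  0.31  0.61 -0.76] w 0.08536193570481568 gf 0.0
```

View pics/pre.png

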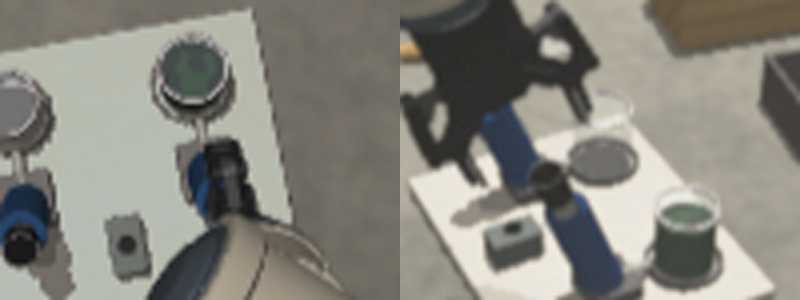

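Both views show the open fingers straddling the piston's axis: in the side crop the tips are at about (475,180) and (585,120), with the head at (550,178) below them. Next I'll descend along the axis.

In the tool's units: 0.05 m is 0.0833, 0.042 m is 0.07, 0.001 rad is 0.0003.

>>> apply_moves(motion="0.0003 0 0.0002 0.0003 -0.0012 0.025 1;0.0003 0 0.0002 0.0003 -0.0012 0.05 1;0.0003 0 0.0002 0.0003 -0.0012 0.07 1;0.0003 0 0.0002 0.0003 -0.0012 0.0833 1;0.0003 0 0.0002 0.0003 -0.0012 0.0833 1;0.0003 0 0.0002 0.0003 -0.0012 0.0833 1")

```text
time_s: 3.7
ee_pos: [0.4977, -0.0595, 0.155]
tcp_rot: [[-0.163, 0.927, 0.338], [0.987, 0.153, 0.056], [-0.0, 0.343, -0.939]]
force: [0.2, -0.1, 0.7]
width: 0.0856
grip_force: 0.0
```

Run:
```python
from h import *
rel(0)
c=[]
for n,(r0,r1,c0,c1) in {"top":(155,230,220,320),"side":(130,220,210,330)}.items():
    im=cams.get_image(n)[0][:,:,::-1]; c.append(cv2.resize(im[r0:r1,c0:c1],(400,300),interpolation=cv2.INTER_CUBIC))
cv2.imwrite("pics/pre2.png",np.hstack(c))
```

```text
t 3.7 rot [-0.0002  0.0006 -0.0009] shift [ 0.0006  0.0001 -0.0001] target [ 0.4977 -0.0589  0.1551] F [ 0.18 -0.15  0.71] F tool [-0.18  0.39 -0.62] M tool [ 0.15 -0.02 -0.02] q [-0.35  0.37  2.02  0.37  0.48 -0.81] w 0.08562433768346246 gf 0.0
```

View pics/pre2.png

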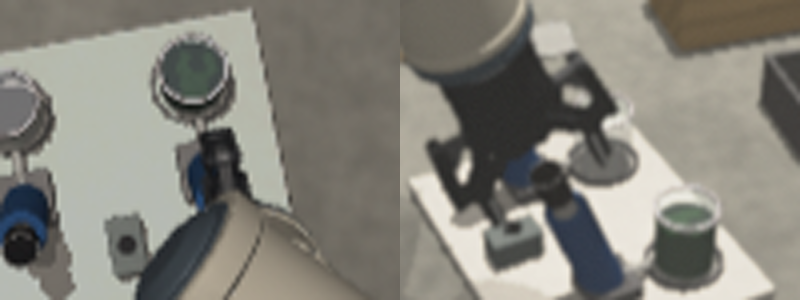

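The side crop shows the head at (550,178) midway between the fingertips at (500,210) and (600,155). In the top crop the far finger at (222,145) may sit slightly to the right, so I'll check that with depth in the tool frame.

Run:
```python
from h import *
from rig import robot
s=robot.get_state(); R=np.array(s["tcp_rot"]); p=np.array(s["ee_pos"])
for n in("top","side"):
    im,d=cams.get_image(n); im=im.astype(int); v,u=np.nonzero(d>0)
    X=(deproj(n,np.c_[u,v],d[v,u])-p)@R; g=im[v,u]
    blk=g.max(1)<80
    for lab,sel in(("far finger",blk&(X[:,1]>.03)&(X[:,1]<.07)&(X[:,2]>-.05)&(X[:,2]<.02)&(abs(X[:,0])<.03)),
        ("near finger",blk&(X[:,1]<-.03)&(X[:,1]>-.07)&(X[:,2]>-.05)&(X[:,2]<.02)&(abs(X[:,0])<.03)),
        ("head",blk&(np.hypot(X[:,0],X[:,1])<.022)&(X[:,2]<.016)&(X[:,2]>-.03)),
        ("barrel",(g[:,2]>g[:,0]+30)&(np.hypot(X[:,0],X[:,1])<.03)&(X[:,2]>.03)&(X[:,2]<.1))):
        if sel.sum()>4: print(n,lab,sel.sum(),"mean",X[sel].mean(0).round(4),"x",np.percentile(X[sel,0],[3,97]).round(4),"y",np.percentile(X[sel,1],[3,97]).round(4),"z",np.percentile(X[sel,2],[3,97]).round(4))
```

```text
top far finger 6 mean [ 0.0089  0.0541 -0.0323] x [-0.0029  0.0137] y [0.0442 0.0699] z [-0.0461 -0.005 ]
top barrel 19 mean [0.0152 0.0106 0.0621] x [0.0099 0.0191] y [0.0006 0.017 ] z [0.0304 0.097 ]
side far finger 87 mean [-0.0069  0.0499 -0.0346] x [-0.014   0.0059] y [0.0415 0.0613] z [-0.0495 -0.0053]
side near finger 72 mean [-0.0071 -0.0527 -0.0375] x [-0.0136  0.0064] y [-0.0624 -0.0449] z [-0.0489 -0.009 ]
side head 130 mean [-0.007  -0.0009 -0.0088] x [-0.0147  0.0087] y [-0.012   0.0103] z [-0.0193  0.0108]
```

Head and fingers are centred within about 1 mm, so I'll close.

>>> apply_moves(motion="0 0 0 0 0 0 0.6;0 0 0 0 0 0 0.45;0 0 0 0 0 0 0.35;0 0 0 0 0 0 0.3;0 0 0 0 0 0 0.25;0 0 0 0 0 0 0.2;0 0 0 0 0 0 0.2;0 0 0 0 0 0 0.2", grip_force=30)

```text
time_s: 4.9
ee_pos: [0.499, -0.0598, 0.1554]
tcp_rot: [[-0.162, 0.926, 0.341], [0.987, 0.153, 0.055], [-0.001, 0.345, -0.939]]
force: [4.9, 1.4, 4.9]
width: 0.0271
grip_force: 29.8
```

```bash
python3 -c "
from h import *
rel(0)"
```

```text
t 4.9 rot [ 0.0021  0.0018 -0.001 ] shift [ 0.0011 -0.0012 -0.0001] target [ 0.4977 -0.0589  0.1551] F [4.93 1.44 4.85] F tool [ 0.61  6.46 -2.8 ] M tool [-1.01  0.21 -0.02] q [-0.35  0.37  2.01  0.37  0.48 -0.81] w 0.027052577373108545 gf 29.809775054454803
```

In the tool's units: 0.0012 m is 0.002, 0.0006 m is 0.001.

>>> apply_moves(motion="0 0 0 0 0.001 0 0.2;0 0 0 0 0.002 0 0.2;0 0 0 0 0.002 0 0.2;0 0 0 0 0.002 0 0.2")

```text
time_s: 5.4
ee_pos: [0.4991, -0.0594, 0.1554]
tcp_rot: [[-0.163, 0.927, 0.339], [0.987, 0.153, 0.055], [-0.001, 0.343, -0.939]]
force: [-0.6, -0.2, 7.1]
width: 0.0275
grip_force: 30.2
```

```bash
python3 -c "
from h import *
rel(0)"
```

```text
t 5.4 rot [ 0.0005  0.001  -0.0009] shift [ 0.0007 -0.0014 -0.0002] target [ 0.4977 -0.0589  0.1551] F [-0.62 -0.19  7.08] F tool [-0.09  1.83 -6.87] M tool [-0.34  0.04  0.02] q [-0.34  0.37  2.01  0.37  0.48 -0.81] w 0.02754195875973767 gf 30.240523517131805
```

In the tool's units: -0.01 m is -0.0167, -0.001 m is -0.0017.

>>> apply_moves(motion="0 0 0 0 0.0005 -0.0017 0.2;0 0 0 0 0.0005 -0.005 0.2;0 0 0 0 0.0005 -0.0083 0.2;0 0 0 0 0.0005 -0.0117 0.2;0 0 0 0 0.0005 -0.015 0.2;0 0 0 0 0.0005 -0.0167 0.2;0 0 0 0 0.0005 -0.0167 0.2")

```text
time_s: 6.28
ee_pos: [0.4957, -0.0598, 0.1647]
tcp_rot: [[-0.163, 0.927, 0.338], [0.987, 0.153, 0.056], [-0.0, 0.343, -0.939]]
force: [1.6, -0.6, 0.0]
width: 0.0277
grip_force: 29.9
```

```bash
python3 -c "
from h import *
rel(0)"
```

```text
t 6.275 rot [-0.0003  0.0006 -0.0009] shift [ 0.0006 -0.0013  0.0097] target [ 0.4977 -0.0589  0.1551] F [ 1.63 -0.59  0.01] F tool [-0.85  1.42  0.51] M tool [-0.14 -0.15  0.05] q [-0.35  0.34  2.01  0.35  0.51 -0.8 ] w 0.027651327860678056 gf 29.85286831855774
```

In the tool's units: -0.022 m is -0.0367, -0.01 m is -0.0167.

>>> apply_moves(motion="0 0 0 0 0 -0.0033 0.2;0 0 0 0 0 -0.01 0.2;0 0 0 0 0 -0.0167 0.2;0 0 0 0 0 -0.0233 0.2;0 0 0 0 0 -0.03 0.2;0 0 0 0 0 -0.035 0.2;0 0 0 0 0 -0.0367 0.2;0 0 0 0 0 -0.0367 0.2")

```text
time_s: 7.28
ee_pos: [0.4881, -0.061, 0.1853]
tcp_rot: [[-0.163, 0.927, 0.338], [0.987, 0.153, 0.056], [-0.0, 0.342, -0.94]]
force: [0.3, -1.2, -0.9]
width: 0.0271
grip_force: 29.9
```

```bash
python3 -c "
from h import *
rel(.032)"
```

```text
t 7.275 rot [-0.0005  0.0004 -0.001 ] shift [ 0.0005 -0.0012 -0.0004] target [ 0.4869 -0.0607  0.1852] F [ 0.28 -1.23 -0.88] F tool [-1.26 -0.23  0.85] M tool [ 0.21 -0.01  0.03] q [-0.36  0.3   2.    0.32  0.56 -0.77] w 0.02705636726072877 gf 29.885214865207672
```

In the tool's units: -0.02 m is -0.0333, -0.01 m is -0.0167.

>>> apply_moves(motion="0 0 0 0 0 -0.0033 0.2;0 0 0 0 0 -0.01 0.2;0 0 0 0 0 -0.0167 0.2;0 0 0 0 0 -0.0233 0.2;0 0 0 0 0 -0.0283 0.2;0 0 0 0 0 -0.0317 0.2;0 0 0 0 0 -0.0333 0.2;0 0 0 0 0 -0.0333 0.2")

```text
time_s: 8.28
ee_pos: [0.4815, -0.0621, 0.2041]
tcp_rot: [[-0.163, 0.927, 0.338], [0.987, 0.153, 0.056], [-0.0, 0.343, -0.939]]
force: [-0.2, -0.5, -1.6]
width: 0.0272
grip_force: 29.8
```

Run:
```python
from h import *
rel(.052)
c=[]
for n,(r0,r1,c0,c1) in {"top":(170,230,240,320),"side":(150,225,220,320)}.items():
    im=cams.get_image(n)[0]; np.save(n+"1.npy",im); c.append(cv2.resize(im[r0:r1,c0:c1,::-1],(400,300),interpolation=cv2.INTER_CUBIC))
cv2.imwrite("pics/out.png",np.hstack(c))
```

```text
t 8.275 rot [-0.0004  0.0005 -0.0009] shift [ 0.0005 -0.0013 -0.0004] target [ 0.4801 -0.0618  0.204 ] F [-0.15 -0.48 -1.64] F tool [-0.44 -0.78  1.46] M tool [0.32 0.02 0.02] q [-0.37  0.25  1.99  0.3   0.62 -0.75] w 0.02716217092802951 gf 29.837931990623474
```

View pics/out.png

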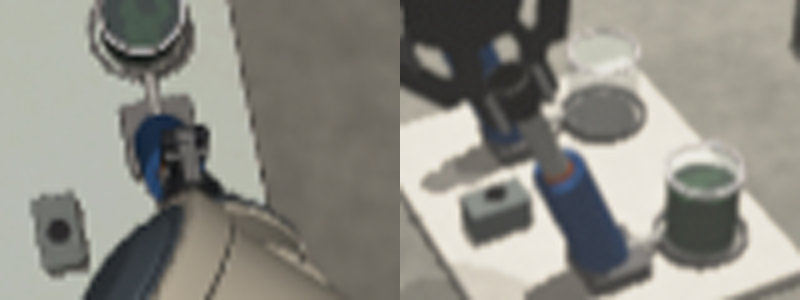

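The side crop shows the head held, with the orange band just emerging at about (557,170). The TCP has travelled 51.85 mm since gripping, so about 3.1 mm remains.

In the tool's units: -0.0031 m is -0.0052, -0.002 m is -0.0033.

>>> apply_moves(motion="0 0 0 0 0 -0.0017 0.2;0 0 0 0 0 -0.0033 0.2;0 0 0 0 0 -0.0052 0.2;0 0 0 0 0 -0.0052 0.2;0 0 0 0 0 -0.0052 0.2")

```text
time_s: 9.0
ee_pos: [0.4804, -0.0623, 0.207]
tcp_rot: [[-0.163, 0.927, 0.338], [0.987, 0.153, 0.056], [-0.0, 0.343, -0.939]]
force: [0.0, 0.5, -2.3]
width: 0.0272
grip_force: 29.8
```

Run:
```python
from h import *
from rig import robot
rel(.055); s=robot.get_state(); print("travel",np.linalg.norm(s["ee_pos"]-np.array([.4991,-.0594,.1554])), s["ee_pos"])
M=foot(-1)+.105*ax
im,d=cams.get_image("side"); imi=im.astype(int)
v,u=np.mgrid[0:384,0:512]; w=np.clip(imi[:,:,0]-np.maximum(imi[:,:,1],imi[:,:,2])-12,0,None)
pm=proj("side",M)[0]; near=np.hypot(u-pm[0],v-pm[1])<12
yy,xx=np.nonzero(near&(w>0)); print("mouth",pm.round(1),"orange px",len(xx))
t=proj("side",M+np.array([[-.01],[0],[.01],[.02]])*ax)  # image scale along axis
e=t[2]-t[1]; sc=np.linalg.norm(e)/.01; e/=np.linalg.norm(e)
al=(np.c_[xx,yy]-pm)@e; print("px/m",sc,"along-axis mm",np.percentile(al,[0,10,50,90,100])/sc*1000)
# profile of colours along the rod's axis line, seen from the side camera
for a in np.arange(-.012,.045,.003):
    q=proj("side",M+a*ax)[0]; print(round(a*1000),cv2.getRectSubPix(im,(1,1),tuple(map(float,q)))[0,0],end=" ")
c=[cv2.resize(im[165:210,240:300,::-1],(800,600),interpolation=cv2.INTER_CUBIC)]
cv2.imwrite("pics/out2.png",c[0])
```

```text
t 9.0 rot [-0.0003  0.0006 -0.0009] shift [ 0.0005 -0.0013 -0.0002] target [ 0.4791 -0.062   0.2068] F [ 0.03  0.53 -2.35] F tool [ 0.52 -0.69  2.25] M tool [ 0.32 -0.    0.01] q [-0.37  0.25  1.99  0.3   0.63 -0.75] w 0.027208080913299747 gf 29.838147461414337
travel 0.05494355656635907 [ 0.48044238 -0.06228339  0.20699819]
mouth [258.6 191.9] orange px 22
px/m 253.9479710006399 along-axis mm [-11.63014318  -9.76220608  -4.56658001   0.31550009   2.28214882]
-12 [100  77  87] -9 [109  72  61] -6 [109  78  62] -3 [105  86  74] 0 [101  93  86] 3 [98 95 90] 6 [97 96 92] 9 [98 96 92] 12 [97 95 90] 15 [96 95 90] 18 [96 95 90] 21 [96 94 90] 24 [96 94 90] 27 [95 93 90] 30 [96 94 89] 33 [96 94 89] 36 [96 94 89] 39 [96 94 89] 42 [95 93 89]
```

View pics/out2.png

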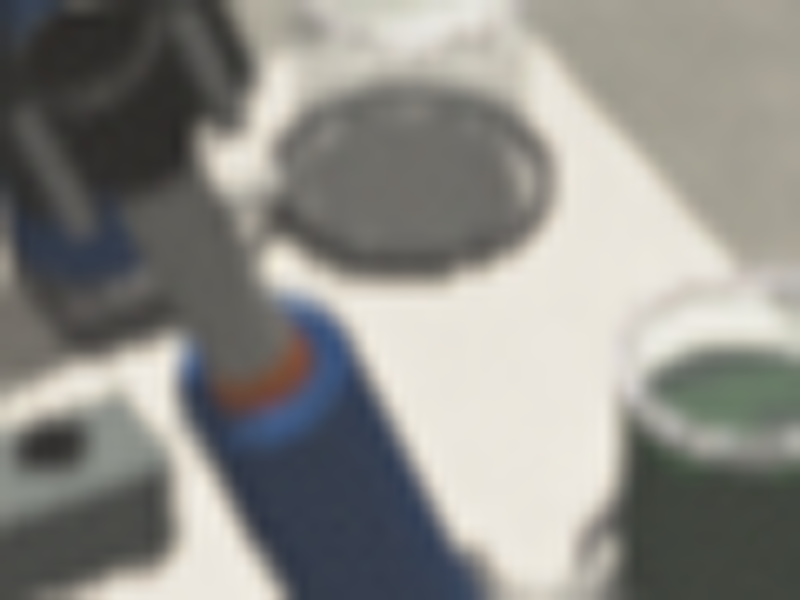

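The crop shows the rod held, with the orange band at about (265,385) sitting in the rim of the mouth. I'll measure the visible length on the rod's near surface.

Run:
```python
from h import *
im=np.mean([cams.get_image("side")[0].astype(np.float32) for _ in range(4)],0)
M=foot(-1)+.105*ax; p=P["side"]; C=-p["R"].T@p["t"]
n=C-M; n-=ax*(n@ax); n/=np.linalg.norm(n); b=np.cross(ax,n)
A=np.arange(-.020,.085,.0025); prof=0; 
for th in np.deg2rad([-40,-25,-10,0,10,25,40]):
    r=.010*(np.cos(th)*n+np.sin(th)*b); q=proj("side",M+A[:,None]*ax+r).astype(np.float32)
    prof=prof+cv2.remap(im,q[:,0][None],q[:,1][None],cv2.INTER_LINEAR)[0]/7
for a,c in zip(A,prof): print(round(a*1000,1),c.round().astype(int),"R-G",int(c[0]-c[1]),"B-R",int(c[2]-c[0]))
```

```text
-20.0 [54 62 77] R-G -7 B-R 23
-17.5 [54 65 83] R-G -10 B-R 28
-15.0 [57 71 95] R-G -14 B-R 38
-12.5 [ 59  79 109] R-G -19 B-R 49
-10.0 [ 63  85 120] R-G -21 B-R 57
-7.5 [ 69  87 121] R-G -17 B-R 52
-5.0 [ 79  84 111] R-G -4 B-R 31
-2.5 [92 78 91] R-G 14 B-R -1
-0.0 [103  74  71] R-G 28 B-R -31
2.5 [109  74  60] R-G 35 B-R -48
5.0 [110  79  64] R-G 30 B-R -45
7.5 [107  86  75] R-G 20 B-R -31
10.0 [103  92  84] R-G 10 B-R -18
12.5 [100  96  90] R-G 4 B-R -9
15.0 [99 97 93] R-G 2 B-R -6
17.5 [98 97 93] R-G 1 B-R -4
20.0 [98 97 93] R-G 1 B-R -4
22.5 [99 98 94] R-G 1 B-R -4
25.0 [99 97 94] R-G 1 B-R -5
27.5 [99 97 93] R-G 1 B-R -6
30.0 [98 96 92] R-G 1 B-R -6
32.5 [97 96 91] R-G 1 B-R -6
35.0 [97 95 90] R-G 1 B-R -6
37.5 [96 94 90] R-G 1 B-R -6
40.0 [95 93 89] R-G 1 B-R -6
42.5 [95 93 89] R-G 1 B-R -6
45.0 [95 93 89] R-G 1 B-R -6
47.5 [94 92 88] R-G 1 B-R -5
50.0 [94 92 88] R-G 1 B-R -5
52.5 [94 92 88] R-G 1 B-R -5
55.0 [94 92 88] R-G 1 B-R -5
57.5 [95 93 89] R-G 1 B-R -5
60.0 [94 92 88] R-G 1 B-R -5
62.5 [89 88 84] R-G 1 B-R -5
65.0 [81 79 76] R-G 1 B-R -4
67.5 [68 66 63] R-G 1 B-R -4
70.0 [55 53 51] R-G 1 B-R -3
72.5 [49 47 45] R-G 1 B-R -3
75.0 [47 46 43] R-G 1 B-R -3
77.5 [47 46 43] R-G 1 B-R -3
80.0 [47 45 43] R-G 1 B-R -3
82.5 [47 45 43] R-G 1 B-R -3
```

The grey-to-orange edge lies about 7 mm above the mouth, which is half of the 14 mm band. TCP travel is 54.9 mm, the grip is steady and side forces are under 1 N. Handing in.

```bash
python3 -c "
from rig import robot
print(robot.finish_job())"
```

```text
the job is handed in; nothing more can be done
None
```

The right-hand piston, the one with the seaweed jar behind it, is drawn 55 mm along its barrel with its orange band halfway out of the mouth; the gripper is still holding it, and the job is handed in.

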